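Seat the notched burr carrier in its keyed cleaning dock

ROBOT

A 6-joint arm with a two-finger parallel gripper is mounted at the origin on a cart in front of the work surface, level with it; the furniture and walls round the work are solid. World frame = base frame: x ahead of the robot, y to its left, z up, the work surface at z = 0. Lengths are in mm, angles in rad, forces in N, time in s.
With the tool pointing down it reaches from about 250 to 850 mm from the base axis. Payload 12.5 kg.
Tool frame: the origin (TCP) lies at the very end of the fingers, on their centre line; the grasp point (between the pads) lies 19 mm behind it (bot.grip_point_offset is the distance from the TCP to the grasp point, in mm); z points along the fingers, y is the line along which they close (so a half turn about z gives the same grasp; the last joint's range is limited). The gripper opens to 93 mm and grips with 3 to 60 N. Pads are 15 mm wide; open, the fingers measure 128 mm over their backs; the gripper's body (75 mm by 188 mm) begins 65 mm behind the grasp point.
Start: joints at [1.119, 0.351, 1.652, -0, 1.139, -0.085], TCP at [197.215, 513.411, 218.633] pointing down, gripper open.
Joint ranges: [-2.75, 2.75], [-0.79, 2.1], [0.01, 2.65], [-1.57, 4.71], [0.07, 3.14], [-2.87, 2.87]. Speed limits (rad/s): [2.22, 2.22, 2.79, 3.14, 3.14, 3.14].

INTERFACE

Orientations are given as a rotation vector (axis times angle).
In Python, from station import bot, get_image, trace, landmark_of gives the robot as it stands. The module is installed in compiled form; this text tells all that it offers.
- The arm moves only by the tool move_arm, never from a script. Its argument "commands" is a list of rows, each a list of 4 numbers: the shift along the tool's x, y, z in mm, then the turn about the tool's z in rad. In form: [[dx, dy, dz, twist], ...]. A call has 1 to 5 rows; each row shifts and turns the commanded pose from where the row before left it, along the tool's axes as they then stand; what a row does not reach is not made up. A row lasts 1/12 s, in which the tool goes at most 41.7 mm and 7.16 degrees, less where a joint would pass 70% of its speed; a pose out of reach is approached as far as the arm can. A call is refused whole if a number of a shift passes 41.7 or a number of a turn 0.125, either way. A call with a gripper value outside its range is refused whole. "claw" is the finger opening in mm, from 0 to 93, set as the call begins (left out, the last holds). The fingers move at their own pace and stop on an object; "grip_force" is the grip in N (left out, the last holds). Time passes only in rows, so rows that do not move let the fingers close. It gives the time, the measured TCP pose, the force, the opening and the grip force at its end, in the units of the state.
- bot.get_state(): the state, without advancing time (a new reading comes with each control period).
- get_image(name): name is "scene" or "top"; returns a dict with "frame" (480x640x3 uint8, blue, green, red), "fx", "fy", "cx", "cy" (pixels), "camera_from_world" (4x4, takes a point from world to camera coordinates). Camera axes: x right, y up, looking along -z (the intrinsics and any distortion apply to the point x, -y, -z); pixel columns grow to the right and rows downward; lengths in mm; the calibration is good to about 2 mm. A picture is of the moment at which its call begins. There is no depth.
- bot.hand_in(): hands the job in; it is judged then, once.
Trained networks look in the newest picture that a camera, given by its name, has taken for a name from the list of things; names that differ only in an ending like _2 or _b are one class to them, and where a whole thing is asked for, a point or a joint stands for the part that bears it (a point fixed in the world has none). Each returns a list of dicts, best first, with "conf" (0 to 1); they miss things now and then, are a little off and sometimes report something else, mostly with a low value. They report only what shows in the picture. A call takes as long as a camera call. They do not tell look-alikes from the thing itself.
- trace(camera, thing): "pixels" (480x640 bool, what is visible of it) and "uv" ([column, row] in pixels, amid what is visible of it).
- landmark_of(camera, thing): "uv" ([column, row] in pixels: a listed point, or the origin of a listed thing).
The state is a dict: "time_s": time; "joint_positions": joint angles; "joint_vel": joint speeds; "joint_torque": joint torques, N m; "eef_pos": TCP position; "ee_rot": TCP orientation; "wrist_force": force on the tool from outside, world axes, zero at the start; "moment": the same for the moment, N m; "finger_gap": finger opening in mm; "grip_force": force on a finger pad.
Only numpy, scipy, OpenCV 4.12 (cv2) and the standard library are available. Lean on these libraries where they do the work, as an engineer would, in place of code of your own. Each camera call takes 0.05 s, during which the arm holds its last target. There are 200 camera calls.

TASK

Pick the grinder's burr carrier up by its bar handle and put it in the bore of the cleaning dock. A small key hidden in the bore lets it go down at one angle only, so press lightly and turn it until its notch finds the key, then seat it fully home, level, and let go. Be gentle: never squash the sprung seat far down, do not force the carrier against the dock, and leave the other things where they stand.

Things in the scene. Friction and masses are not known exactly. Their poses are not given: they have to be found in the camera images.
- carrier: Burr carrier: loose plain metal disc, 64 mm across, 24 mm high, lower edge bevelled 3 mm, about 0.3 kg, with a bar handle on top, standing upright. Origin: centre of the underside; z up; the bar runs along x. One notch is cut through the rim's whole height on the -x side, below one end of the bar: 13 mm wide at its inner end, 17 mm at the rim, 8 mm deep radially.
- carrier_bar (a point): Middle of the carrier's bar handle, 37 mm above the underside. The bar is steel, 52 mm long (x), 12 mm wide (y), 26 mm high (24 to 50 mm above the underside).
- dock: Cleaning dock, fixed to the bench: grey square block 100 x 100 mm on a dark 116 x 116 mm foot plate, 42 mm high in all, with an upright round bore 67 mm across in the middle. Origin: centre of its underside on the bench; z up; a short dark line on top marks its -x side. A sprung round seat with one key lies in the bore.
- dock_mouth (a point): Centre of the bore's mouth, 42 mm above the bench, edge bevelled 3 mm. A carrier with its notch over the key (to about 0.06 rad) goes down until its underside is 22 mm above the bench (its disc's top 4 mm above the block); at any other angle it stops on the key, 8 mm higher.
- dock_seat (a point): Centre of the sprung seat's top when not pressed, 22 mm above the bench. On the seat at its rim stands the key: 8 mm wide, 7.5 mm long radially, 8 mm high. It lies towards the dock's -x side, but its angle about the bore's axis is not reported: anywhere within 0.6 rad either way of -x.
- seat (a joint): How far the dock's sprung seat, with its key, is pressed down, in m: 0 is up, 0.010 is the stop. The spring starts at 6 N and gains 1.2 N per mm, so it carries the carrier's weight without sinking. Pressing the seat more than 8 mm (about 15.6 N) is too hard.
- wipe_bottle: Bystander: small white cleaner bottle with a blue cap, 50 mm across, 96 mm high; origin at the centre of its underside.
- tape_clear: Bystander: roll of packing tape lying flat, 95 mm across, 48 mm high; origin at the centre of its underside.
Things that resemble listed ones, but are neither listed nor needed, are in the scene too. What is shaped like the carrier but red is not meant.

How it is judged:
By the outcome, as a careful person would: the job done as asked, in the order asked, and still so for the second after the job is handed in, with the robot touching nothing.
It also fails if it takes over 58 s, if anything falls off the work surface, if the arm or the gripper's body presses on something with over 40 N, if the wrist force passes 120 N, or if a joint passes its speed limit or range.

## Working session

There is one attempt and no reset: what is moved stays moved. The work goes in short steps, Python scripts to look and compute and a tool call to move; the robot and the scene stay as the last step left them, time stands still between calls to the robot, and variables do not carry over. Pictures are saved under pics/ and viewed, at most 10 in all, crops included, and the job is handed in when it is done.

Besides the shell and the picture viewer there is one more tool, called after "Request:" as name([rows], argument=value, ...), one row to a line, values as JSON. move_arm: Moves the arm, as the interface text tells. Its arguments: {"type":"object","properties":{"commands":{"type":"array","items":{"type":"array","items":{"type":"number"}}},"claw":{"type":"number"},"grip_force":{"type":"number"}},"required":["commands"]}

```bash
mkdir -p pics; cat > h.py <<'E'
import numpy as np, cv2
from station import bot, get_image, trace, landmark_of
def ray(im,uv):
    T=im["camera_from_world"];R=T[:3,:3];c=-R.T@T[:3,3]
    d=R.T@np.array([(uv[0]-im["cx"])/im["fx"],-(uv[1]-im["cy"])/im["fy"],-1.]);return c,d
def onz(im,uv,z):
    c,d=ray(im,uv);return c+d*(z-c[2])/d[2]
def proj(im,p):
    q=im["camera_from_world"]@np.append(p,1);return np.array([im["cx"]+im["fx"]*q[0]/-q[2],im["cy"]-im["fy"]*q[1]/-q[2]])
E
python3 - <<'E'
from h import *
print(bot.get_state())
f=[]
for n in("scene","top"):
    im=get_image(n);f.append(im["frame"])
    c,_=ray(im,(0,0));print(n,c,{k:v for k,v in im.items() if k not in("frame","camera_from_world")})
    for t,z in(("carrier",0),("carrier_bar",37),("dock",0),("dock_mouth",42),("dock_seat",22),("wipe_bottle",0),("tape_clear",0)):
        print(t,[(np.round(d["uv"]),round(d["conf"],2),np.round(onz(im,d["uv"],z)[:2])) for d in landmark_of(n,t)])
cv2.imwrite("pics/a.png",f[0]);cv2.imwrite("pics/b.png",f[1])
E
```

```text
{'time_s': 0.0, 'joint_positions': array([ 1.11940015e+00,  3.51244050e-01,  1.65241393e+00, -5.47994253e-06,
        1.13910105e+00, -8.46267079e-02]), 'joint_vel': array([ 0.00094034, -0.00187382, -0.00014147,  0.00084943, -0.00236696,
        0.00134321]), 'joint_torque': array([ 3.56030134e-03, -4.97314739e+01, -2.85266536e+01,  7.01094232e-02,
        2.56208429e-02, -9.98617816e-05]), 'eef_pos': array([197.07269676, 513.11523972, 218.1010125 ]), 'ee_rot': array([-5.72837317e-01, -3.08861590e+00,  1.76863706e-03]), 'wrist_force': array([ 0.214083  , -0.71049846, -0.33853064]), 'moment': array([0.02013106, 0.01869754, 0.01969801]), 'grip_force': 0.0, 'finger_gap': 92.83369889368687}
scene [ 259.84685328 -602.83729102  712.01394857] {'fx': 602.0862675619625, 'fy': 602.0862675619625, 'cx': 327.94379164720715, 'cy': 238.63371465901727}
carrier [(array([447., 333.]), 0.72, array([ 648., -402.])), (array([372., 277.]), 0.56, array([ 640., -267.])), (array([353., 356.]), 0.55, array([ 532., -341.]))]
carrier_bar [(array([352., 342.]), 0.97, array([ 530., -340.])), (array([449., 318.]),
[... 594 characters left out ...]
2672}
carrier [(array([399., 299.]), 0.9, array([ 534., -336.])), (array([359., 239.]), 0.62, array([ 642., -262.]))]
carrier_bar [(array([360., 237.]), 0.75, array([ 639., -262.])), (array([404., 298.]), 0.69, array([ 532., -340.])), (array([437., 237.]), 0.6, array([ 643., -399.]))]
dock [(array([276., 271.]), 0.87, array([ 578., -110.]))]
dock_mouth [(array([275., 265.]), 0.71, array([ 584., -113.]))]
dock_seat [(array([270., 268.]), 0.64, array([ 581., -101.])), (array([404., 298.]), 0.4, array([ 534., -342.]))]
wipe_bottle [(array([299., 220.]), 0.81, array([ 676., -149.]))]
tape_clear [(array([237., 192.]), 0.87, array([728., -29.])), (array([275., 267.]), 0.39, array([ 586., -107.]))]
```

View pics/a.png

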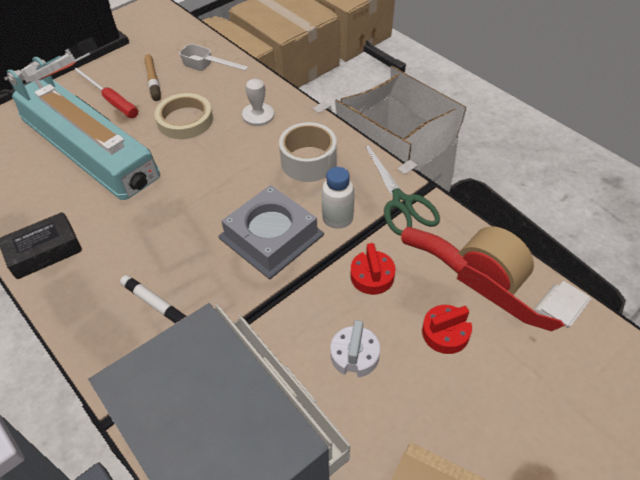

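View pics/b.png

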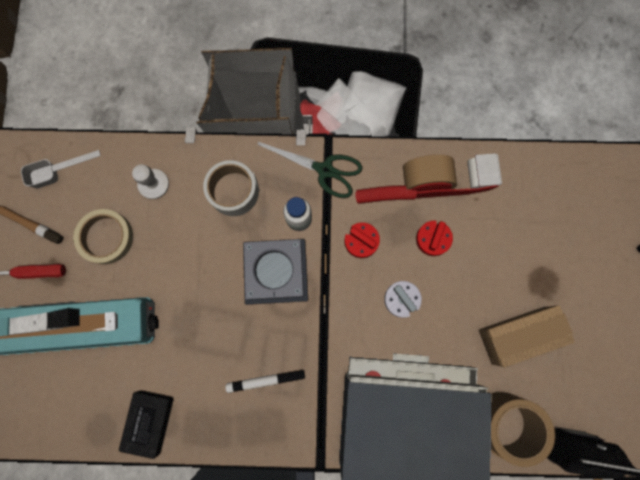

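```bash
python3 - <<'E'
from h import *
t=[]
S=get_image("scene");T=get_image("top")
for im,(u,v) in((S,(355,348)),(S,(270,230)),(T,(404,299)),(T,(275,270))):
    w=40 if im is T else 54
    t.append(cv2.resize(im["frame"][v-int(w*.75):v+int(w*.75),u-w:u+w],(400,300),interpolation=cv2.INTER_CUBIC))
cv2.imwrite("pics/c.png",np.vstack([np.hstack(t[:2]),np.hstack(t[2:])]))
# triangulate box corner: far-right top corner scene vs top
def tri(a,b):
    A=[];y=[]
    for im,uv in((S,a),(T,b)):
        c,d=ray(im,uv);d/=np.linalg.norm(d);P=np.eye(3)-np.outer(d,d);A.append(P);y.append(P@c)
    return np.linalg.solve(sum(A),sum(y))
print("bar",tri((352,342),(404,298)),"dock",tri((270,220),(275,265)))
print("box c1",tri((211,307),(348,377)),"c2",tri((328,460),(490,391)), tri((328,450),(490,391)))
print("edge", [onz(T,(u,357),z)[:2] for u in(350,475) for z in(60,120)], tri((346,450),(474,370)))
E
```

```text
bar [ 531.96988706 -339.25557668   35.41494718] dock [ 583.6180597  -110.59101013   36.86299069]
box c1 [ 405.25898869 -238.64805928  136.03245566] c2 [ 389.42751415 -453.03431526  129.46776868] [ 391.88007442 -449.09379494  142.95900945]
edge [array([ 431.39584824, -245.71866168]), array([ 434.92977856, -242.63823385]), array([ 436.65951567, -453.76143623]), array([ 439.81219002, -435.61213287])] [ 418.16284073 -444.94191497   83.48493164]
```

View pics/c.png

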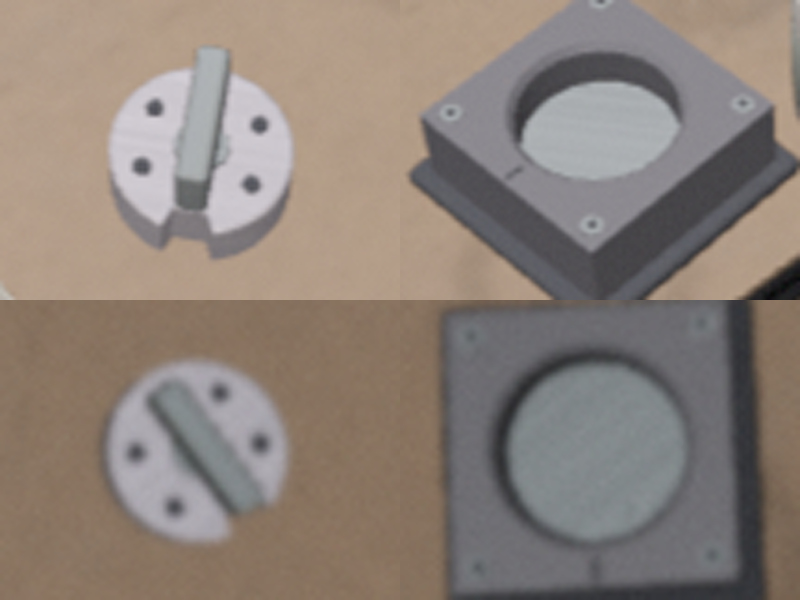

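Grey carrier (scene 353,345; top 404,299) is the choice. The red look-alikes are at scene (372,270) and (447,325). The crop shows the grey disc with its bar and its notch at the near end (scene crop 190,235), and the dock mark at the -x side (crop 597,570). The key is not visible.

```bash
python3 - <<'E'
from h import *
S=get_image("scene");T=get_image("top")
for im,far,near in((S,(358.5,321),(352.3,358)),(T,(397.4,287),(413.4,309.4))):
    a,b=onz(im,far,50),onz(im,near,50);d=a-b;print("bar mid",(a+b)/2,"len",np.linalg.norm(d),"yaw",np.degrees(np.arctan2(d[1],d[0])))
# disc top mid from masks of top view: circle fit on bright pixels
for im,n in((S,"scene"),(T,"top")):
    for d in trace(n,"carrier"):
        ys,xs=np.where(d["pixels"]);p=(xs.mean(),ys.mean());print(n,d["conf"],np.round(p),onz(im,p,20),len(xs))
# dock top screws, top view crop px -> yaw
cr=lambda x,y:(235+(x-400)/5,240+(y-300)/5)
P=[onz(T,cr(*q),42) for q in((470,337),(702,322),(712,556),(478,568))]
print("dock T",np.mean(P,0),[np.degrees(np.arctan2(*(P[i]-P[j])[[1,0]])) for i,j in((0,3),(1,2),(0,1),(3,2))])
cs=lambda x,y:(216+(x-400)/3.704,190+y/3.704)
P=[onz(S,cs(*q),42) for q in((600,1),(743,103),(592,224),(450,112))]
print("dock S",np.mean(P,0),[np.degrees(np.arctan2(*(P[i]-P[j])[[1,0]])) for i,j in((0,3),(1,2),(0,1),(3,2))])
s=bot.get_state();from scipy.spatial.transform import Rotation as R
M=R.from_rotvec(s["ee_rot"]).as_matrix();print("tool x yaw",np.degrees(np.arctan2(M[1,0],M[0,0])), "delta tool",M.T@(np.array([532,-340,218])-s["eef_pos"]))
E
```

```text
bar mid [ 530.93836405 -344.30296332   50.        ] len 52.90074317465104 yaw 37.75773631525634
bar mid [ 531.98254358 -339.98080864   50.        ] len 46.585366653530215 yaw 35.95052580873392
scene 0.79 [355. 350.] [ 531.68923158 -342.89928449   20.        ] 2123
scene 0.6 [446. 328.] [ 642.24530253 -401.9134404    20.        ] 1932
scene 0.57 [372. 271.] [ 635.76286534 -269.16048662   20.        ] 1664
top 0.95 [434. 238.] [ 643.79424624 -397.40179081   20.        ] 1060
top 0.93 [402. 299.] [ 532.83292338 -338.9910373    20.        ] 1026
top 0.73 [362. 240.] [ 637.19278836 -266.70663928   20.        ] 980
dock T [ 577.86200632 -109.17962766   42.        ] [np.float64(4.87551794803922), np.float64(4.392641257970203), np.float64(95.13242384659131), np.float64(94.3380406386798)]
dock S [ 579.23038367 -110.94601525   42.        ] [np.float64(4.7680721226598255), np.float64(4.791985093167199), np.float64(94.71904563643596), np.float64(94.36182012260888)]
tool x yaw 158.9853833770436 delta tool [-6.18550348e+02 -6.76613206e+02  6.45510097e-01]
```

Request:
move_arm([
  [-27, -29.5, 0, 0],
  [-27, -29.5, 0, 0],
  [-27, -29.5, 0, 0],
  [-27, -29.5, 0, 0],
  [-27, -29.5, 0, 0],
], claw=50, grip_force=30)

```text
time_s: 1.52
eef_pos: [270.5, 325.6, 218.7]
ee_rot: [0.572, 3.089, 0.0]
wrist_force: [1.3, -0.2, -0.1]
finger_gap: 64.5
grip_force: 0.0
```

Request:
move_arm([
  [-27, -29.5, 0, 0],
  [-27, -29.5, 0, 0],
  [-27, -29.5, 0, 0],
  [-27, -29.5, 0, 0],
  [-27, -29.5, 0, 0],
])

```text
time_s: 1.93
eef_pos: [343.7, 139.4, 218.9]
ee_rot: [0.572, 3.088, 0.001]
wrist_force: [0.9, 0.4, -0.0]
finger_gap: 50.2
grip_force: 0.0
```

Request:
move_arm([
  [-27, -29.5, 0, 0],
  [-27, -29.5, 0, 0],
  [-27, -29.5, 0, 0],
  [-27, -29.5, 0, 0],
  [-27, -29.5, 0, 0],
])

```text
time_s: 2.35
eef_pos: [416.9, -47.1, 218.9]
ee_rot: [0.573, 3.088, 0.0]
wrist_force: [0.9, 0.2, 0.1]
finger_gap: 50.1
grip_force: 0.0
```

Request:
move_arm([
  [-27, -29.5, 0, 0],
  [-27, -29.5, 0, 0],
  [-27, -29.5, 0, 0],
  [-27, -29.5, 0, 0],
  [-27, -29.5, 0, 0],
])

```text
time_s: 2.77
eef_pos: [490.0, -233.2, 218.6]
ee_rot: [0.574, 3.089, 0.0]
wrist_force: [-0.1, 0.2, 0.2]
finger_gap: 49.7
grip_force: 0.0
```

Request:
move_arm([
  [-26, -28, 0, 0],
  [-26, -28, 0, 0],
  [-26, -28, 0, 0],
  [0, 0, 0, 0.12],
  [0, 0, 0, 0.12],
])

```text
time_s: 3.18
eef_pos: [532.4, -339.1, 217.7]
ee_rot: [-0.949, -2.994, -0.0]
wrist_force: [0.4, -0.2, -0.5]
finger_gap: 49.8
grip_force: 0.0
```

Request:
move_arm([
  [0, 0, 0, 0.12],
  [0, 0, 0, 0.12],
  [0, 0, 0, 0.12],
  [0, 0, 0, 0.12],
  [0, 0, 0, 0.12],
])

```text
time_s: 3.6
eef_pos: [532.4, -337.4, 218.6]
ee_rot: [-1.79, -2.581, 0.0]
wrist_force: [-0.2, 0.7, 0.1]
finger_gap: 50.3
grip_force: 0.0
```

Request:
move_arm([
  [0, 0, 0, 0.12],
  [0, 0, 0, 0.12],
  [0, 0, 0, 0.12],
  [0, 0, 0, 0.12],
  [0, 0, 0, 0.12],
])

```text
time_s: 4.02
eef_pos: [532.4, -337.4, 218.6]
ee_rot: [-2.473, -1.937, 0.0]
wrist_force: [-0.6, 0.3, -0.6]
finger_gap: 49.9
grip_force: 0.0
```

Request:
move_arm([
  [0, 0, 0, 0.12],
  [0, 0, 0, 0.12],
  [0, 0, 0, 0.12],
  [0, 0, 0, 0.12],
  [0, 0, 0, 0],
])

```text
time_s: 4.43
eef_pos: [532.4, -337.4, 218.6]
ee_rot: [-2.863, -1.294, 0.0]
wrist_force: [-0.1, -0.4, -0.5]
finger_gap: 50.1
grip_force: 0.0
```

```bash
cat >> h.py <<'E'
from scipy.spatial.transform import Rotation as Ro
def st(target=None):
    s=bot.get_state();M=Ro.from_rotvec(s["ee_rot"]).as_matrix()
    print("t",s["time_s"],"p",np.round(s["eef_pos"],1),"yaw",np.degrees(np.arctan2(M[1,0],M[0,0])),"tilt",np.round(M[:2,2],4),"F",np.round(s["wrist_force"],1),"M",np.round(s["moment"],2),"gap",s["finger_gap"],"gf",s["grip_force"])
    if target is not None: print("delta tool",np.round(M.T@(np.array(target)-s["eef_pos"]),1))
E
python3 - <<'E'
from h import *
st((531.7,-341,100))
S=get_image("scene");T=get_image("top")
cv2.imwrite("pics/d.png",S["frame"]);print(bot.get_state()["joint_positions"])
E
```

```text
t 4.4333 p [ 532.4 -337.4  218.6] yaw 48.65848889196358 tilt [-0.0001  0.0001] F [-0.1 -0.4 -0.5] M [-0.06  0.13  0.02] gap 50.087473336409865 gf 0.0
delta tool [ -3.2   1.9 118.6]
[-6.38685302e-01  4.97311161e-01  1.42978335e+00 -1.72242156e-05
  1.21463665e+00  7.31878997e-02]
```

View pics/d.png

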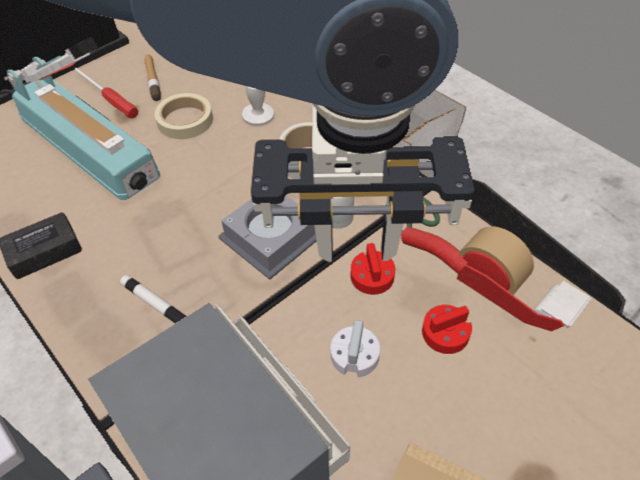

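The gripper is above and short of the grey carrier (scene 355,348). The box is clear of the gripper body.

Request:
move_arm([
  [0, 0, 0, 0.102],
  [0, 0, 0, 0.102],
  [-2.7, 2.5, 35, 0],
  [0, 0, 35, 0],
  [0, 0, 35, 0],
])

```text
time_s: 4.95
eef_pos: [531.8, -341.2, 112.8]
ee_rot: [2.973, 1.01, 0.001]
wrist_force: [0.5, -0.2, 0.4]
finger_gap: 49.7
grip_force: 0.0
```

Request:
move_arm([
  [0, 0, 35, 0],
  [0, 0, 13, 0],
  [0, 0, 0, 0],
])

```text
time_s: 5.2
eef_pos: [530.3, -340.0, 62.7]
ee_rot: [-2.971, -1.007, 0.005]
wrist_force: [-0.4, 0.2, 0.7]
finger_gap: 50.5
grip_force: 0.0
```

```bash
python3 - <<'E'
from h import *
st((531.7,-341,27))
S=get_image("scene");T=get_image("top")
a=cv2.resize(S["frame"][270:390,300:410],(550,600),interpolation=cv2.INTER_CUBIC)
cv2.imwrite("pics/e.png",a)
E
```

```text
t 5.2 p [ 530.3 -340.    62.7] yaw 37.43204816282466 tilt [-0.0044  0.0033] F [-0.4  0.2  0.7] M [-0.04  0.18  0.01] gap 50.53902876843696 gf 0.0
delta tool [ 0.5  1.8 35.7]
```

View pics/e.png

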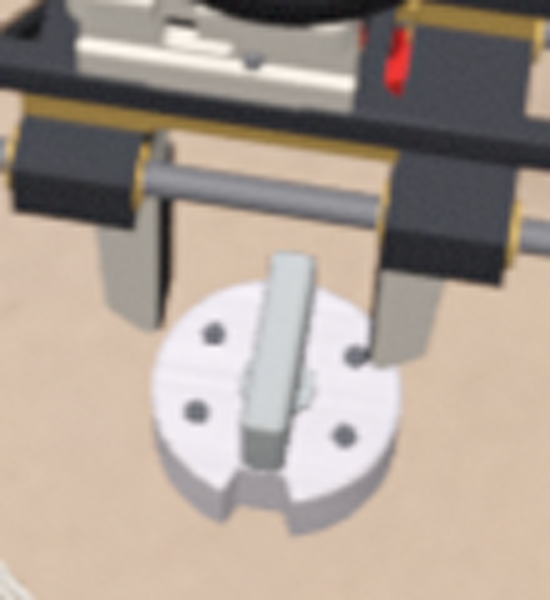

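The fingers straddle the bar at crop (280,340) with clear gaps on both sides, and they are aligned with it.

Request:
move_arm([
  [0, 0, 13, 0],
  [0, 0, 13, 0],
  [0, 0, 11, 0],
  [0, 0, 0, 0],
  [0, 0, 0, 0],
])

```text
time_s: 5.72
eef_pos: [531.4, -340.8, 27.9]
ee_rot: [-2.976, -1.004, 0.001]
wrist_force: [0.1, 0.6, -0.8]
finger_gap: 50.1
grip_force: 0.0
```

```bash
python3 -c "
from h import *
st((531.7,-341,27))"
```

```text
t 5.7167 p [ 531.4 -340.8   27.9] yaw 37.2947743628002 tilt [-0.001   0.0008] F [ 0.1  0.6 -0.8] M [-0.05  0.11 -0.01] gap 50.105585038327554 gf 0.0
delta tool [0.1 0.3 0.9]
```

Request:
move_arm([
  [0, 0, 0, 0],
  [0, 0, 0, 0],
  [0, 0, 0, 0],
  [0, 0, 0, 0],
  [0, 0, 0, 0],
], claw=0, grip_force=30)

```text
time_s: 6.13
eef_pos: [531.9, -341.1, 28.9]
ee_rot: [2.976, 1.004, 0.0]
wrist_force: [-0.4, -0.5, 0.1]
finger_gap: 21.3
grip_force: 0.0
```

Request:
move_arm([
  [0, 0, 0, 0],
  [0, 0, 0, 0],
  [0, 0, 0, 0],
  [0, 0, 0, 0],
  [0, 0, 0, 0],
])

```text
time_s: 6.55
eef_pos: [531.9, -341.1, 28.8]
ee_rot: [2.976, 1.004, 0.0]
wrist_force: [0.0, -0.0, 2.0]
finger_gap: 11.7
grip_force: 30.0
```

```bash
python3 -c "
from h import *
st((531.7,-341,27))"
```

```text
t 6.55 p [ 531.9 -341.1   28.8] yaw 37.28669972785344 tilt [ 0.0003 -0.0002] F [ 0. -0.  2.] M [-0.08  0.13  0.05] gap 11.664859942434878 gf 30.000283420085907
delta tool [-0.1 -0.2  1.8]
```

Request:
move_arm([
  [0, 0, -8, 0],
  [0, 0, -20, 0],
  [0, 0, -25, 0],
  [0, 0, -15, 0],
  [0, 0, -6, 0],
])

```text
time_s: 6.97
eef_pos: [532.4, -341.4, 105.2]
ee_rot: [2.975, 1.004, 0.003]
wrist_force: [0.7, 0.2, -2.3]
finger_gap: 12.2
grip_force: 30.0
```

Request:
move_arm([
  [11, -10, 0, 0],
  [22, -19, 0, 0],
  [28, -24.5, 0, 0],
  [28, -24.5, 0, 0],
  [28, -24.5, 0, 0],
])

```text
time_s: 7.38
eef_pos: [561.9, -186.1, 101.4]
ee_rot: [-2.975, -1.003, 0.003]
wrist_force: [1.0, 0.4, -3.0]
finger_gap: 11.8
grip_force: 30.0
```

Request:
move_arm([
  [28, -24.5, 0, 0],
  [20, -18, 0, 0],
  [12, -10.5, 0, 0],
  [0, 0, 0, 0],
  [0, 0, 0, 0],
])

```text
time_s: 7.8
eef_pos: [577.8, -108.9, 101.7]
ee_rot: [-2.975, -1.007, 0.002]
wrist_force: [-0.8, 0.1, -3.8]
finger_gap: 11.9
grip_force: 30.0
```

```bash
python3 - <<'E'
from h import *
st((578.5,-110,90))
S=get_image("scene");T=get_image("top");p=bot.get_state()["eef_pos"]
print("pred disc ctr", proj(S,p-[0,0,28.8]),"bar",proj(S,p+[0,0,8.2]))
for t,z in(("carrier",-28.8),("carrier_bar",8.2)):
  for n,im in(("scene",S),("top",T)):
    print(t,n,[(d["uv"],round(d["conf"],2),np.round(onz(im,d["uv"],p[2]+z)-p,1)) for d in landmark_of(n,t)])
print("dm",[(d["uv"],d["conf"],onz(S,d["uv"],42)) for d in landmark_of("scene","dock_mouth")],[(d["uv"],d["conf"],onz(T,d["uv"],0)) for d in landmark_of("top","dock")])
cv2.imwrite("pics/f.png",cv2.resize(S["frame"][130:280,180:380],(800,600),interpolation=cv2.INTER_CUBIC))
E
```

```text
t 7.8 p [ 577.8 -108.9  101.7] yaw 37.39621194695925 tilt [-0.0018  0.0004] F [-0.8  0.1 -3.8] M [0.01 0.1  0.03] gap 11.857152285706208 gf 29.998764395713806
delta tool [-0.1  1.4 11.7]
pred disc ctr [266.14108998 205.11084312] bar [263.71182421 187.1358288 ]
carrier scene [([370.0, 278.6], 0.61, array([  18.8, -191.7,  -28.8])), ([443.8, 334.1], 0.57, array([  26.7, -310. ,  -28.8])), ([265.5, 202.7], 0.55, array([  2.2,   4.3, -28.8]))]
carrier top [([433.5, 238.4], 0.95, array([  55.6, -274.2,  -28.8])), ([360.9, 237.7], 0.63, array([  53.8, -150.2,  -28.8]))]
carrier_bar scene [([449.2, 320.0], 0.89, array([  25.5, -312.6,    8.2])), ([262.3, 184.2], 0.69, array([2.1, 5.8, 8.2])), ([374.0, 262.6], 0.62, array([  20.1, -195.2,    8.2]))]
carrier_bar top [([359.4, 235.4], 0.75, array([  50.7, -145.1,    8.2])), ([438.6, 237.5], 0.72, array([  50.3, -274.3,    8.2]))]
dm [] []
```

View pics/f.png

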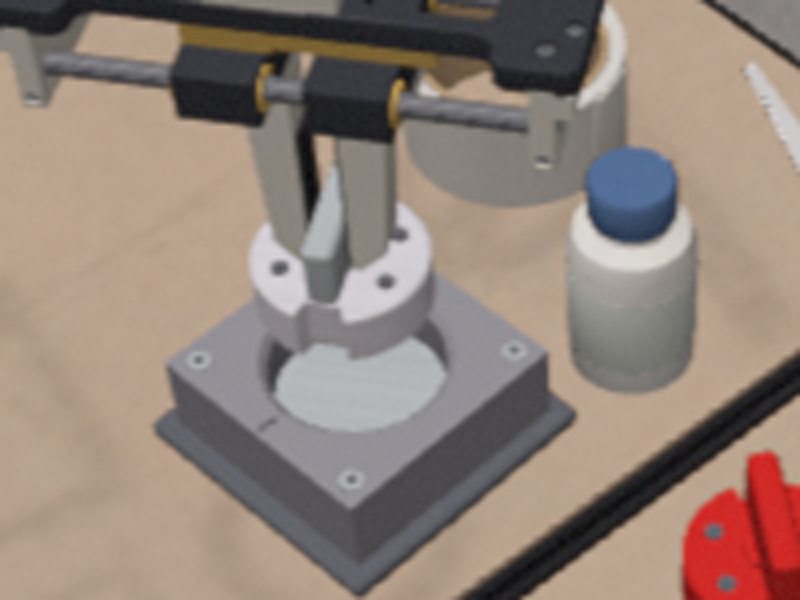

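The carrier hangs level over the bore (disc centre at crop ~(341,260)), with its notch facing -x and towards +y... about 33° from the dock mark. The bottle stays clear.

Request:
move_arm([
  [0, 0.7, 8, 0],
  [0, 0.6, 12, 0],
  [0, 0, 8, 0],
  [0, 0, 3, 0],
  [0, 0, 0, 0],
])

```text
time_s: 8.62
eef_pos: [578.4, -110.9, 70.1]
ee_rot: [-2.975, -1.004, 0.003]
wrist_force: [0.1, 0.6, -3.6]
finger_gap: 11.8
grip_force: 30.0
```

Request:
move_arm([
  [0, 0, 1.5, 0],
  [0, 0, 1.5, 0],
  [0, 0, 1.5, 0],
  [0, 0, 1, 0],
  [0, 0, 0, 0],
])

```text
time_s: 9.03
eef_pos: [579.5, -111.1, 67.2]
ee_rot: [2.976, 1.004, 0.001]
wrist_force: [-4.3, 1.5, 6.3]
finger_gap: 11.6
grip_force: 30.0
```

```bash
python3 -c "
from h import *
st((578.3,-110.1,58.8))"
```

```text
t 9.0333 p [ 579.5 -111.1   67.2] yaw 37.29267415010985 tilt [ 0.001  -0.0002] F [-4.3  1.5  6.3] M [ 0.08  0.63 -0.03] gap 11.624276620223576 gf 30.009579956531525
delta tool [-0.4 -1.5  8.4]
```

Request:
move_arm([
  [0, 0, -1.5, 0],
  [-0.6, -1, 0, 0],
  [-0.5, -0.9, 0, 0],
  [0, 0, 1, 0],
  [0, 0, 0, 0],
])

```text
time_s: 9.45
eef_pos: [576.9, -110.2, 66.4]
ee_rot: [-2.977, -1.004, 0.001]
wrist_force: [0.6, -0.5, -3.0]
finger_gap: 11.6
grip_force: 30.0
```

Request:
move_arm([
  [0, 0, 1, 0],
  [0, 0, 0, 0],
  [0, 0, 0, 0],
])

```text
time_s: 9.7
eef_pos: [577.1, -110.3, 65.5]
ee_rot: [-2.977, -1.004, 0.0]
wrist_force: [0.0, -0.5, -2.9]
finger_gap: 12.1
grip_force: 30.0
```

```bash
python3 -c "
from h import *
st((578.3,-110.1,58.8))"
```

```text
t 9.7 p [ 577.1 -110.3   65.5] yaw 37.28580396535297 tilt [-0.0002  0.    ] F [ 0.  -0.5 -2.9] M [-0.09  0.14 -0.04] gap 12.052772893143283 gf 29.998655319213867
delta tool [1.1 0.6 6.7]
```

Request:
move_arm([
  [0, 0, 1, 0],
  [0, 0, 1, 0],
  [0, 0, 1, 0],
  [0, 0, 0, 0],
  [0, 0, 0, 0],
])

```text
time_s: 10.12
eef_pos: [577.1, -110.2, 62.5]
ee_rot: [-2.977, -1.004, 0.0]
wrist_force: [-0.5, -0.1, -3.0]
finger_gap: 11.8
grip_force: 30.0
```

Request:
move_arm([
  [0, 0, 1, 0],
  [0, 0, 1, 0],
  [0, 0, 0.7, 0],
  [0, 0, 0, 0],
  [0, 0, 0, 0],
])

```text
time_s: 10.53
eef_pos: [577.1, -110.2, 59.9]
ee_rot: [-2.977, -1.004, 0.0]
wrist_force: [-0.7, -1.8, -3.3]
finger_gap: 11.7
grip_force: 30.0
```

```bash
python3 -c "
from h import *
st((578.3,-110.1,58.8))"
```

```text
t 10.5333 p [ 577.1 -110.2   59.9] yaw 37.28751113352804 tilt [-0.0001  0.    ] F [-0.7 -1.8 -3.3] M [-0.07  0.24  0.03] gap 11.713995569118161 gf 29.998786747455597
delta tool [1.  0.6 1.1]
```

Request:
move_arm([
  [0, 0, 0.8, 0],
  [0, 0, 0.8, 0],
  [0, 0, 0.7, 0],
  [0, 0, 0.6, 0],
  [0, 0, 0, 0],
])

```text
time_s: 10.95
eef_pos: [577.0, -110.2, 56.9]
ee_rot: [-2.977, -1.004, 0.0]
wrist_force: [-0.4, 0.1, -3.6]
finger_gap: 12.2
grip_force: 30.0
```

```bash
python3 -c "
from h import *
st((578.3,-110.1,58.8))"
```

```text
t 10.95 p [ 577.  -110.2   56.9] yaw 37.28862698005517 tilt [-0.0002  0.0001] F [-0.4  0.1 -3.6] M [-0.08  0.16 -0.01] gap 12.177168430006935 gf 29.998911917209625
delta tool [ 1.1  0.7 -1.9]
```

Request:
move_arm([
  [0, 0, 0.7, 0],
  [0, 0, 0.7, 0],
  [0, 0, 0.6, 0],
  [0, 0, 0, 0],
  [0, 0, 0, 0],
])

```text
time_s: 11.37
eef_pos: [577.1, -110.2, 55.0]
ee_rot: [-2.977, -1.004, 0.0]
wrist_force: [-0.3, 0.2, -3.6]
finger_gap: 11.6
grip_force: 30.0
```

```bash
python3 -c "
from h import *
st((578.3,-110.1,58.8))"
```

```text
t 11.3667 p [ 577.1 -110.2   55. ] yaw 37.28822521211181 tilt [-0.0001  0.    ] F [-0.3  0.2 -3.6] M [-0.05  0.16  0.04] gap 11.632432999087023 gf 29.998776018619537
delta tool [ 1.   0.6 -3.8]
```

Request:
move_arm([
  [0, 0, 0.7, 0],
  [0, 0, 0.7, 0],
  [0, 0, 0.7, 0],
  [0, 0, 0, 0],
  [0, 0, 0, 0],
])

```text
time_s: 11.78
eef_pos: [577.1, -110.3, 52.9]
ee_rot: [-2.977, -1.004, 0.0]
wrist_force: [-0.1, -0.2, -3.6]
finger_gap: 12.1
grip_force: 30.0
```

```bash
python3 - <<'E'
from h import *
st((578.3,-110.1,50.8))
S=get_image("scene")
cv2.imwrite("pics/g.png",cv2.resize(S["frame"][160:280,190:350],(800,600),interpolation=cv2.INTER_CUBIC))
E
```

```text
t 11.7833 p [ 577.1 -110.3   52.9] yaw 37.288431239929984 tilt [-0.0002  0.    ] F [-0.1 -0.2 -3.6] M [-0.08  0.14 -0.05] gap 12.066955253286322 gf 29.99870002269745
delta tool [1.1 0.6 2.1]
```

View pics/g.png

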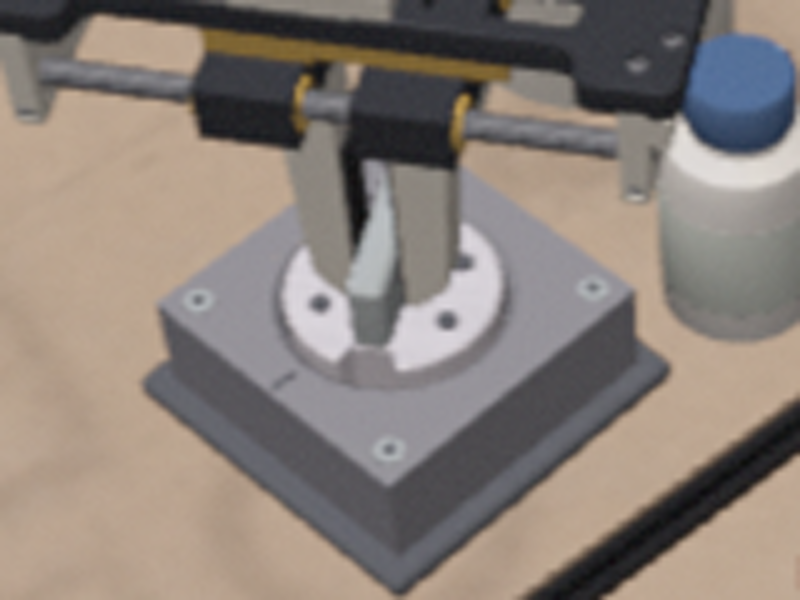

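The disc is down in the bore and sits about 6 mm proud. It is level, with the notch at crop (370,365), and there has been no contact force. So the notch is already over the key; I'll continue to the seat.

Request:
move_arm([
  [0, 0, 0.7, 0],
  [0, 0, 0.7, 0],
  [0, 0, 0.5, 0],
  [0, 0, 0.5, 0],
  [0, 0, 0, 0],
])

```text
time_s: 12.25
eef_pos: [577.2, -110.2, 50.8]
ee_rot: [2.977, 1.004, -0.0]
wrist_force: [-2.5, 0.0, 2.3]
finger_gap: 11.7
grip_force: 30.0
```

```bash
python3 -c "
from h import *
st((578.3,-110.1,50.8))"
```

```text
t 12.25 p [ 577.2 -110.2   50.8] yaw 37.28990423753554 tilt [ 0. -0.] F [-2.5  0.   2.3] M [0.07 0.52 0.  ] gap 11.669023588107686 gf 29.999932050704956
delta tool [ 1.   0.6 -0. ]
```

Contact came at TCP 50.8, so the underside is at 22 mm, which is home. Releasing.

Request:
move_arm([
  [0, 0, -0.4, 0],
  [0, 0, 0, 0],
  [0, 0, 0, 0],
  [0, 0, 0, 0],
  [0, 0, 0, 0],
], claw=40)

```text
time_s: 12.67
eef_pos: [577.2, -110.3, 50.9]
ee_rot: [2.977, 1.004, 0.0]
wrist_force: [0.8, -1.1, 0.4]
finger_gap: 38.7
grip_force: 0.0
```

Request:
move_arm([
  [0, 0, 0, 0],
  [0, 0, 0, 0],
  [0, 0, -3, 0],
  [0, 0, -8, 0],
  [0, 0, -15, 0],
])

```text
time_s: 13.08
eef_pos: [576.4, -110.1, 76.5]
ee_rot: [-2.976, -1.004, 0.003]
wrist_force: [-1.8, 0.6, 0.3]
finger_gap: 39.6
grip_force: 0.0
```

Request:
move_arm([
  [0, 0, -30, 0],
  [0, 0, -35, 0],
  [0, 0, -35, 0],
  [0, 0, -20, 0],
  [0, 0, 0, 0],
])

```text
time_s: 13.5
eef_pos: [579.1, -110.7, 202.6]
ee_rot: [2.972, 1.003, 0.011]
wrist_force: [0.8, 0.1, -0.6]
finger_gap: 40.3
grip_force: 0.0
```

```bash
python3 - <<'E'
from h import *
st()
S=get_image("scene")
cv2.imwrite("pics/i.png",cv2.resize(S["frame"][160:280,190:350],(800,600),interpolation=cv2.INTER_CUBIC))
E
```

```text
t 13.5 p [ 579.1 -110.7  202.6] yaw 37.29093092720115 tilt [ 0.008  -0.0022] F [ 0.8  0.1 -0.6] M [-0.05  0.15 -0.04] gap 40.256306399403094 gf 0.0
```

View pics/i.png

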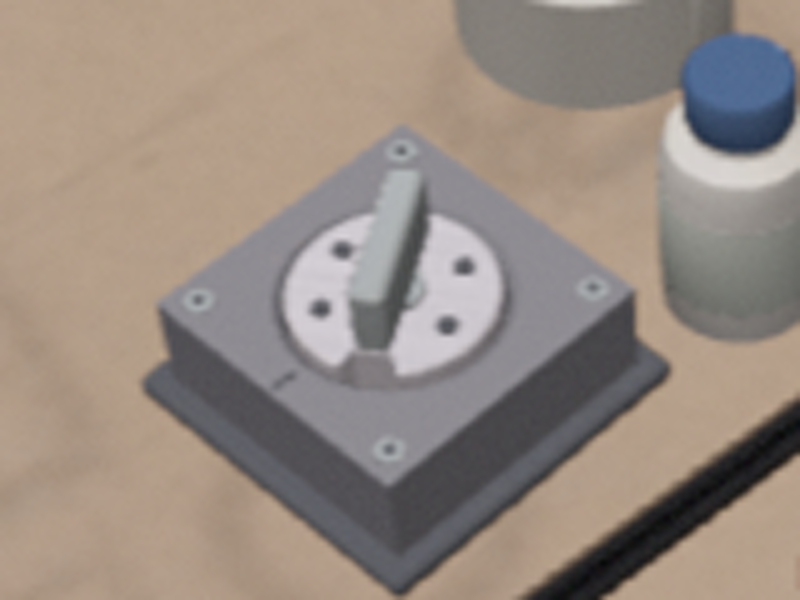

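The carrier stands level in the bore, its disc about 4 mm proud (crop 395,300), with the notch at (370,370). The bottle and tape have not moved.

Request:
move_arm([
  [0, 0, 0, 0],
  [0, 0, 0, 0],
  [0, 0, 0, 0],
])

```text
time_s: 13.8
eef_pos: [576.5, -110.1, 195.6]
ee_rot: [-2.975, -1.004, 0.003]
wrist_force: [0.0, 0.2, -0.3]
finger_gap: 39.9
grip_force: 0.0
```

```bash
python3 -c "
from h import *
print(bot.hand_in())"
```

```text
the job is handed in; nothing more can be done
None
```

The grey carrier is fully seated and level in the dock, released with the arm clear, and the job was handed in at about 14 s; its notch met the key at the angle it was already held, so no turning was needed.

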